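# Rock a stuck beam-splitter block out of its magnetic base

## Task

The block carrying the beam-splitter cube is stuck between the two spring pads of its magnetic base. Take hold of the cube and work the block out by rocking it gently from side to side along the length of the base, first over to the left, then over to the right and so on a few times, some 5 to 10 degrees each way, easing it upward as you rock, without tipping it far over and without pulling the base up off its magnetic plate or disturbing the other things on the table. Once it is free, finish while still holding it: level, at rest and just clear of the base, one to two centimetres straight above it.

Things in the scene. Friction and masses are not known exactly. Their poses are not given: they have to be found in the camera images.
- cube_center (a point): Centre of the black beam-splitter cube with gold port rings (32 mm each way), the part to grasp. A steel stem (18 mm thick, 12 mm high) fixes it to an aluminium locating block (30 mm in x, 60 mm in y, 14 mm high): one rigid loose thing of about 0.25 kg. The point is 42 mm above the block's underside. y runs along the block to its left end as the robot sees it, z up.
- block_bottom (a point): Centre of the underside of that locating block (same axes), 42 mm below cube_center, 14 mm below the block's top. At the start it rests on the base's inner floor.
- base_floor (a point): Centre of the inner floor of the black base (112 mm long in y, 48 mm wide in x), 12 mm above the table; z up, y along the base to its left end as the robot sees it (yaw within 0.5 rad). The rim is 14 mm above this floor, level with the seated block's top. Side walls 1 mm off the block let it rock along y only. Keep the arm low: a rack bar crosses at x = 0.6, z = 0.63, from y = -0.15 leftward.
- pad_left_face (a point): Middle of the left brass spring pad's face. A pad like it presses on each end of the block (about 22 N, 1 N per mm, gives 7 mm) and holds it by friction up to 13 mm above the floor. Pulled straight, both pads hold together, more than the magnets do; while it rocks their frictions cancel. So let the ends swing more than the block rises, e.g. 3 mm up per swing of 7 degrees left to 7 right.
- nest (a joint): How far the base has lifted off its magnetic plate (m): 0 when seated. Magnets and weight hold it down with about 16 N, then 0.3 N more per mm; let go, it drops back.
- slide_box: Green slide box, 39 x 86 x 30 mm, standing behind the work; leave alone. Origin under its centre.
- tape_roll: Black tape roll lying flat, 55 mm across, 19 mm high; leave alone. Origin under its centre.
- notebook: Teal notebook lying flat, 148 x 109 x 16 mm; leave alone. Origin under its centre.
- lens: Lens in a ring mount on a pedestal, 32 x 32 x 66 mm; leave alone. Origin under its centre.
- petri_dish: Petri dish, 60 mm across, 15 mm high, lying to the left of the base; leave alone. Origin under its centre.
Things that resemble listed ones, but are neither listed nor needed, are in the scene too. What is shaped like the part that bears cube_center but red is not meant.

How it is judged:
By the outcome, as a careful person would: the job done as asked, in the order asked, and still so for the second after the job is handed in, while the arm keeps its last pose, push and grip.
It also fails if it takes over 51 s, if anything falls off the work surface, if the arm or the gripper's body presses on something with over 40 N, if the wrist force passes 120 N, or if a joint passes its speed limit or range.

## Robot

A 6-joint arm with a two-finger parallel gripper is mounted at the origin on a cart in front of the work surface, level with it; the furniture and walls round the work are solid. World frame = base frame: x ahead of the robot, y to its left, z up, the work surface at z = 0. Lengths are in m, angles in degrees, forces in N, time in s.
With the tool pointing down it reaches from about 0.25 to 0.725 m from the base axis. Payload 9.7 kg.
Tool frame: the origin (TCP) lies midway between the tips of the shut fingers; the grasp point (between the pads) lies 19 mm behind it; z points along the fingers, y is the line along which they close (so a half turn about z gives the same grasp; the last joint's range is limited). The gripper opens to 85 mm and grips with 20 to 120 N. Pads are 22 mm wide; open, the fingers measure 114 mm over their backs; the gripper's body (76 mm by 85 mm) begins 54 mm behind the grasp point. The pads swing forward as they close: fully open they stand 13 mm farther back than shut.
Start: joints at [-72.536, 4.979, 10.078, 95.1, 0, 90], TCP at [0.165, -0.525, 0.231] pointing down, gripper open.
Joint ranges: [-179.16, 179.16], [-48.56, 103.87], [-65.8, 70.77], [-126.05, 130.52], [-82.76, 87.17], [-180, 180]. Speed limits (degrees/s): [127.2, 127.2, 147.25, 180, 180, 180].

## Interface

Orientations are given as [roll, pitch, yaw] about the fixed x, y, z axes, in that order (R = Rz(yaw) Ry(pitch) Rx(roll)).
In Python, from cell import r gives the robot as it stands. The module is installed in compiled form; this text tells all that it offers.
- The arm moves only by the shell command python3 -m creep 'ROWS' [FORCE]. ROWS is JSON, a list of rows, each an object with "dp": the shift along the tool's x, y, z in cm, a list of three; "dr": the turn, a rotation vector about the tool's x, y, z in degrees, a list of three; "jaw": the opening, from 0 (shut) to 1 (fully open). A call has 1 to 10 rows; each row is the pose to reach, as a shift and turn from the pose commanded when the call began, along the tool's axes at that moment; what a row does not reach only later rows make up. A row lasts 1/12 s, in which the tool goes at most 41.7 mm and 7.16 degrees, less where a joint would pass 70% of its speed; a pose out of reach is approached as far as the arm can. A call with a gripper value outside its range is refused whole. The fingers move at their own pace and stop on an object; FORCE is the grip in N (left out, the last holds). Time passes only in rows, so rows that repeat a pose let the fingers close. It gives the time, the measured TCP pose, the force, the opening and the grip force at its end, in the units of the state.
- r.read_state(): the state, without advancing time (a new reading comes with each control period).
- r.camera(name): name is "side" or "top" or "wrist"; returns a dict with "pixels" (420x560x3 uint8, red, green, blue), "camera_matrix" (3x3 intrinsics, pixels), "R" (3x3) and "t" (3): a world point X has camera coordinates R X + t; the wrist camera has in their place "mount" (4x4, takes a point from camera to tool coordinates, whose origin is the TCP and whose axes are the flange's). Camera axes: x right, y down, z forward; pixel columns grow to the right and rows downward; lengths in m; the calibration is good to about 2 mm. The wrist camera is an equidistant fisheye: a pixel r from the principal point sees the ray r / f radians off the axis. A picture is of the moment at which its call begins: read the wrist's pose just before it. There is no depth.
- r.job_done(): hands the job in; it is judged then, once.
Trained networks look in a picture, given as the dict that the camera call returned (one of the last four; its "shot" number tells which), for a name from the list of things; names that differ only in an ending like _2 or _b are one class to them, and where a whole thing is asked for, a point or a joint stands for the part that bears it (a point fixed in the world has none). Each returns a list of dicts, best first, with "confidence" (0 to 1); they miss things now and then, are a little off and sometimes report something else, mostly with a low value. They report only what shows in the picture. A call takes as long as a camera call. They do not tell look-alikes from the thing itself.
- r.silhouettes(picture, target): "region" (420x560 bool, what is visible of it) and "pixel" ([column, row] in pixels, amid what is visible of it).
The state is a dict: "time_s": time; "qpos": joint angles; "qvel": joint speeds; "joint_efforts": joint torques, N m; "position": TCP position; "tcp_rot": TCP orientation; "wrist_force": force on the tool from outside, world axes, zero at the start; "moment": the same for the moment, N m; "grip_width": finger opening in m; "gripper_force": force on a finger pad.
Only numpy, scipy, OpenCV 4.12 (cv2) and the standard library are available. Lean on these libraries where they do the work, as an engineer would, in place of code of your own. Each camera call takes 0.05 s, during which the arm holds its last target. There are 200 camera calls.

## Working session

There is one attempt and no reset: what is moved stays moved. The work goes in short steps, Python scripts to look and compute and a shell command to move; the robot and the scene stay as the last step left them, time stands still between calls to the robot, and variables do not carry over. Pictures are saved under pics/ and viewed, at most 10 in all, crops included, and the job is handed in when it is done.

```bash
mkdir -p pics; python3 - <<'E'
from cell import r
import cv2,numpy as np
s=r.read_state(); print(s)
for n in ["top","side"]:
    p=r.camera(n); im=p["pixels"][:,:,::-1].copy()
    print(n,p["camera_matrix"],p["R"],p["t"])
    for t in ["cube_center","base_floor","pad_left_face","petri_dish","lens"]:
        for d in r.silhouettes(p,t)[:3]:
            ys,xs=np.where(d["region"]); print(t,d["confidence"],d["pixel"],xs.min(),xs.max(),ys.min(),ys.max(),len(xs))
    cv2.imwrite(f"pics/{n}0.png",im)
E
```

```text
{'time_s': 0.0, 'qpos': array([-7.25371435e+01,  5.00823364e+00,  1.00343175e+01,  9.51012934e+01,
       -1.38494965e-03,  8.99989590e+01]), 'qvel': array([-0.05737399,  0.16332737,  0.00845113, -0.0835555 , -0.03710356,
        0.03242426]), 'joint_efforts': array([ 4.59454077e-04, -5.20388496e+01,  4.64799213e+01,  1.63811079e-02,
       -1.35124492e-05, -8.96451553e-07]), 'position': array([ 0.16496748, -0.52441809,  0.23060937]), 'tcp_rot': array([-1.79924790e+02,  1.38358202e-03,  1.74638993e+01]), 'wrist_force': array([-0.65090896,  0.58039322, -0.06276855]), 'moment': array([ 0.00473427, -0.03581083, -0.04536262]), 'gripper_force': 0.0, 'grip_width': 0.08537870804270577}
top [[403.40490897   0.         278.13604271]
 [  0.         403.40490897 211.93251947]
 [  0.           0.           1.        ]] [[-0.2073995  -0.97824195 -0.00530454]
 [-0.95536169  0.2037089  -0.21397832]
 [ 0.21040316 -0.03931124 -0.97682401]] [0.05370811 0.62831884 0.80427006]
cube_center 0.91 [254.4, 286.0] 246 264 273 301 407
cube_center 0.67 [319.0, 269.3] 307 332 258 282 403
base_floor 0.94 [327.2, 274.8] 295 344 248 293 650
lens 0.74 [275.2, 159.3] 268 281 150 167 204
lens 0.32 [228.0, 179.0] 211 249 169 190 681
side [[421.86195982   0.         272.74699092]
 [  0.         421.86195982 209.49481082]
 [  0.           0.           1.        ]] [[ 0.98103531 -0.19264173  0.0214218 ]
 [-0.0925227  -0.56253518 -0.82158002]
 [ 0.17032111  0.804017   -0.5696906 ]] [-0.63536605  0.07309157  0.83565566]
cube_center 0.96 [203.0, 250.0] 189 217 231 269 755
cube_center 0.66 [194.8, 214.2] 183 211 196 227 643
base_floor 0.64 [207.2, 266.9] 180 229 243 284 683
petri_dish 0.72 [241.9, 202.6] 231 256 192 211 422
lens 0.8 [339.0, 228.7] 328 342 211 241 291
```

View pics/top0.png

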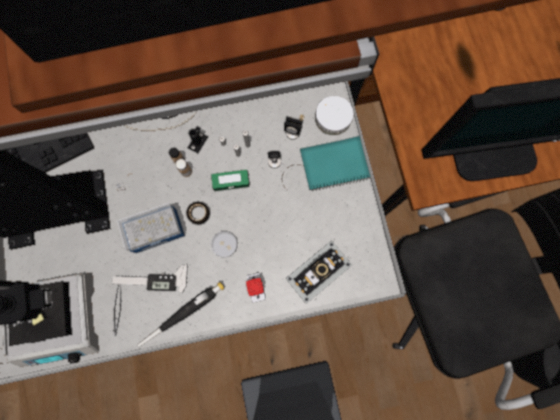

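View pics/side0.png

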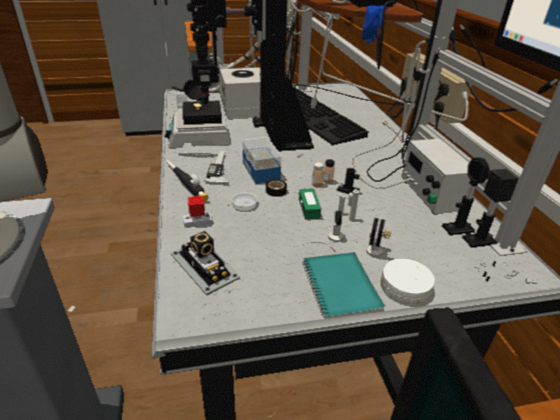

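Two candidates are shaped like the part: red-topped (top 254,286; side 195,214) and black with gold rings (top 319,269; side 203,250). The black one in the dark base fits the description. I'll confirm it in a crop and triangulate.

```bash
cat > h.py <<'E'
import numpy as np,cv2
def P(p): return p["camera_matrix"]@np.c_[p["R"],p["t"]]
def tri(p1,u1,p2,u2):
    X=cv2.triangulatePoints(P(p1),P(p2),np.array(u1,float).reshape(2,1),np.array(u2,float).reshape(2,1))[:,0]; return X[:3]/X[3]
def proj(p,X):
    a=P(p)@np.append(X,1); return a[:2]/a[2]
def onz(p,u,z):
    d=p["R"].T@np.linalg.inv(p["camera_matrix"])@np.array([*u,1.]); c=-p["R"].T@p["t"]; return c+d*(z-c[2])/d[2]
E
python3 - <<'E'
from cell import r
from h import *
t=r.camera("top");s=r.camera("side")
def sel(p,n,u): return min(r.silhouettes(p,n),key=lambda d:np.hypot(*(np.array(d["pixel"])-u)))
a=sel(t,"cube_center",[319,269]);b=sel(s,"cube_center",[203,250])
print(a["pixel"],b["pixel"],tri(t,a["pixel"],s,b["pixel"]))
print([ (n,[ (d["pixel"],d["confidence"],onz(t,d["pixel"],.02).round(3)) for d in r.silhouettes(t,n)[:2]]) for n in ["base_floor","petri_dish","tape_roll"]])
c1=cv2.resize(t["pixels"][230:310,270:370,::-1],None,fx=5,fy=5,interpolation=cv2.INTER_CUBIC)
c2=cv2.resize(s["pixels"][220:300,165:245,::-1],None,fx=5,fy=5,interpolation=cv2.INTER_CUBIC)
cv2.imwrite("pics/crop.png",cv2.resize(np.hstack([c1,c2]),(792,352)))
cv2.imwrite("pics/c1.png",c1)
E
```

```text
[317.8, 271.5] [203.3, 249.9] [ 0.48648224 -0.13627944  0.03529579]
[('base_floor', [([310.3, 262.3], 0.89, array([ 0.509, -0.126,  0.02 ]))]), ('petri_dish', [([226.1, 245.7], 0.64, array([0.585, 0.05 , 0.02 ]))]), ('tape_roll', [([201.1, 212.5], 0.87, array([0.672, 0.092, 0.02 ]))])]
```

View pics/crop.png

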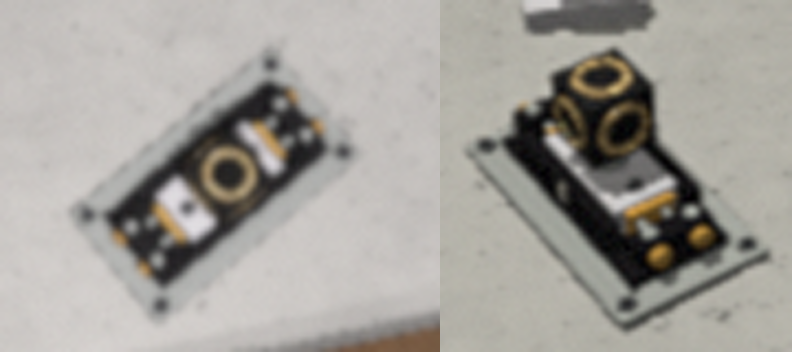

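The crop confirms it: black cube with gold rings on a silver block in the black base (top ring at about (322,269.5) in top and (201.4,237.3) in side). Next I need yaw and centre.

```bash
python3 - <<'E'
from cell import r
from h import *
t=r.camera("top");s=r.camera("side")
T=lambda u:np.array([270+u[0]/4.4,230+u[1]/4.4]); S=lambda u:np.array([165+(u[0]-440)/4.4,220+u[1]/4.4])
X=tri(t,T((228,174)),s,S((600,76))); print("topring",X, onz(t,T((228,174)),.07),onz(s,S((600,76)),.07))
ct=np.array([onz(t,T(u),.004) for u in [(270,62),(344,152),(160,305),(87,214)]])
cs=np.array([onz(s,S(u),.004) for u in [(747,243),(627,303),(486,145)]])
print(ct.round(4),ct.mean(0),cs.round(4))
f=lambda d:np.degrees(np.arctan2(-d[0],d[1]))
print("yaw",f(ct[3]-ct[0]),f(ct[2]-ct[1]), f(cs[2]-cs[1]), [np.linalg.norm(d) for d in (ct[3]-ct[0],ct[1]-ct[0],cs[2]-cs[1])])
st=r.read_state();print(st["time_s"],st["position"])
from scipy.spatial.transform import Rotation as R
Rt=R.from_euler('xyz',st["tcp_rot"],degrees=True)
yaw=np.mean([f(ct[3]-ct[0]),f(ct[2]-ct[1])])
tgt=np.array([*X[:2],.20]); print("dp cm",Rt.inv().apply(tgt-st["position"])*100,"dr",(Rt.inv()*R.from_euler('xyz',[180,0,yaw],degrees=True)).as_rotvec(degrees=True))
E
```

```text
topring [ 0.4860359  -0.1418167   0.06998783] [ 0.48564077 -0.14182393  0.07      ] [ 0.48639421 -0.14180098  0.07      ]
[[ 0.5407 -0.184   0.004 ]
 [ 0.4876 -0.2102  0.004 ]
 [ 0.4323 -0.1008  0.004 ]
 [ 0.4842 -0.0745  0.004 ]] [ 0.48618635 -0.14238208  0.004     ] [[ 0.5405 -0.1809  0.004 ]
 [ 0.4886 -0.2071  0.004 ]
 [ 0.4336 -0.0988  0.004 ]]
yaw 27.253746071960702 26.8003259697579 26.95062168368976 [np.float64(0.12322411017160535), np.float64(0.05921803098532057), np.float64(0.12152038828637007)]
1.05 [ 0.16504201 -0.52465445  0.23126659]
dp cm [ 42.10785122 -26.88763644   3.12698641] dr [-1.55097009e-03  3.91430519e-04 -9.56554324e+00]
```

```bash
python3 -m creep '[{"dp":[1,-0.6,0],"dr":[0,0,0],"jaw":1},{"dp":[3,-2,0.2],"dr":[0,0,-0.5],"jaw":1},{"dp":[5.5,-3.5,0.4],"dr":[0,0,-1],"jaw":1},{"dp":[8,-5.1,0.6],"dr":[0,0,-2],"jaw":1},{"dp":[10.5,-6.7,0.8],"dr":[0,0,-3],"jaw":1},{"dp":[13,-8.3,1],"dr":[0,0,-4],"jaw":1},{"dp":[15.5,-9.9,1.2],"dr":[0,0,-5],"jaw":1},{"dp":[18,-11.5,1.4],"dr":[0,0,-6],"jaw":1},{"dp":[20.5,-13.1,1.6],"dr":[0,0,-7],"jaw":1},{"dp":[23,-14.7,1.8],"dr":[0,0,-8],"jaw":1}]' 40
python3 -m creep '[{"dp":[2.5,-1.6,0.2],"dr":[0,0,-0.2],"jaw":1},{"dp":[5,-3.2,0.4],"dr":[0,0,-0.4],"jaw":1},{"dp":[7.5,-4.8,0.6],"dr":[0,0,-0.6],"jaw":1},{"dp":[10,-6.4,0.8],"dr":[0,0,-0.8],"jaw":1},{"dp":[12.5,-8,1],"dr":[0,0,-1],"jaw":1},{"dp":[15,-9.6,1.1],"dr":[0,0,-1.2],"jaw":1},{"dp":[17,-10.9,1.2],"dr":[0,0,-1.4],"jaw":1},{"dp":[18.4,-11.8,1.3],"dr":[0,0,-1.5],"jaw":1},{"dp":[19,-12.2,1.3],"dr":[0,0,-1.5],"jaw":1},{"dp":[19,-12.2,1.3],"dr":[0,0,-1.5],"jaw":1}]'
python3 - <<'E'
from cell import r
from h import *
from scipy.spatial.transform import Rotation as R
st=r.read_state();p=r.camera("wrist");print(st["time_s"],st["position"],st["tcp_rot"])
print(p["camera_matrix"],p["mount"])
cv2.imwrite("pics/w1.png",p["pixels"][:,:,::-1])
Rt=R.from_euler('xyz',st["tcp_rot"],degrees=True);M=p["mount"]
def wp(X):
    c=np.linalg.inv(M)@np.append(Rt.inv().apply(np.array(X)-st["position"]),1);c=c[:3]
    th=np.arctan2(np.hypot(c[0],c[1]),c[2]);K=p["camera_matrix"];e=c[:2]/np.hypot(*c[:2])*th
    return K[:2,:2]@e+K[:2,2]
B=R.from_euler('z',27,degrees=True)
for q in [(0,0,.07),(.016,.016,.07),(-.016,.016,.07),(.016,-.016,.07),(-.016,-.016,.07),(0,.03,.026),(0,-.03,.026)]: print(q,wp(np.array([.486,-.142,0])+B.apply(q)).round(1))
for n in ["cube_center","base_floor","pad_left_face"]:
  for d in r.silhouettes(p,n)[:2]: print(n,d["confidence"],d["pixel"])
E
```

```text
time_s: 1.88
position: [0.3411, -0.3135, 0.2134]
tcp_rot: [180.0, -0.0, 25.5]
wrist_force: [-0.1, -0.6, -0.6]
grip_width: 0.0855
gripper_force: 0.0
time_s: 2.72
position: [0.4597, -0.1222, 0.2002]
tcp_rot: [-180.0, 0.0, 27.1]
wrist_force: [0.2, 0.5, 0.2]
grip_width: 0.0854
gripper_force: 0.0
2.7167 [ 0.45970014 -0.12217028  0.20018634] [-1.79983978e+02  4.98343512e-03  2.70894967e+01]
[[325.1922621    0.         276.42027862]
 [  0.         325.1922621  206.27032494]
 [  0.           0.           1.        ]] [[-1.65852839e-03 -9.54770226e-01 -2.97339980e-01  7.59039692e-02]
 [ 9.99998438e-01 -1.40166971e-03 -1.07706097e-03  1.84402639e-05]
 [ 6.11573297e-04 -2.97341302e-01  9.54771059e-01 -1.42498645e-01]
 [ 0.00000000e+00  0.00000000e+00  0.00000000e+00  1.00000000e+00]]
(0, 0, 0.07) [311.1 180.3]
(0.016, 0.016, 0.07) [292.8 161.9]
(-0.016, 0.016, 0.07) [292.4 198.1]
(0.016, -0.016, 0.07) [330.1 162.2]
(-0.016, -0.016, 0.07) [328.7 198.2]
(0, 0.03, 0.026) [276.4 170.4]
(0, -0.03, 0.026) [336.3 170.8]
cube_center 0.98 [175.5, 110.1]
cube_center 0.64 [307.0, 172.7]
base_floor 0.82 [301.7, 153.7]
```

View pics/w1.png

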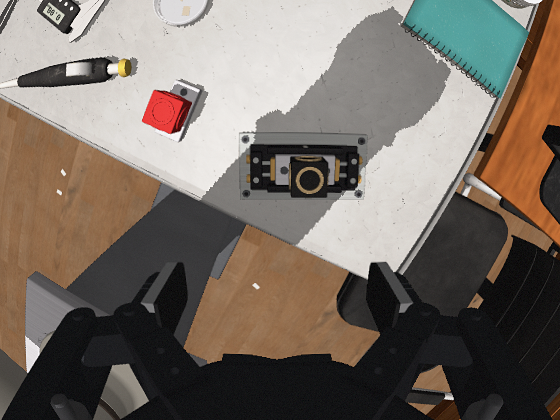

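The cube's ring sits at (310,180) in the wrist view, where I predicted (311,180), and the base edges run parallel to the image rows. So position and yaw are confirmed. Now align and descend.

```bash
python3 -m creep '[{"dp":[0.5,1,0.5],"dr":[0,0,0],"jaw":1},{"dp":[1.1,2.2,1.5],"dr":[0,0,0],"jaw":1},{"dp":[1.45,2.95,3],"dr":[0,0,0.1],"jaw":1},{"dp":[1.45,2.95,5],"dr":[0,0,0.1],"jaw":1},{"dp":[1.45,2.95,7],"dr":[0,0,0.1],"jaw":1},{"dp":[1.45,2.95,8.5],"dr":[0,0,0.1],"jaw":1},{"dp":[1.45,2.95,9.5],"dr":[0,0,0.1],"jaw":1},{"dp":[1.45,2.95,10],"dr":[0,0,0.1],"jaw":1},{"dp":[1.45,2.95,10],"dr":[0,0,0.1],"jaw":1},{"dp":[1.45,2.95,10],"dr":[0,0,0.1],"jaw":1}]'
python3 - <<'E'
from cell import r
from h import *
from scipy.spatial.transform import Rotation as R
st=r.read_state();p=r.camera("wrist");print(st["time_s"],st["position"],st["tcp_rot"])
cv2.imwrite("pics/w2.png",p["pixels"][:,:,::-1])
Rt=R.from_euler('xyz',st["tcp_rot"],degrees=True);M=p["mount"]
def wp(X):
    c=np.linalg.inv(M)@np.append(Rt.inv().apply(np.array(X)-st["position"]),1);c=c[:3]
    th=np.arctan2(np.hypot(c[0],c[1]),c[2]);K=p["camera_matrix"];e=c[:2]/np.hypot(*c[:2])*th
    return K[:2,:2]@e+K[:2,2]
B=R.from_euler('z',27,degrees=True)
for q in [(0,0,.07),(.016,.016,.07),(.016,-.016,.07),(.015,.03,.026),(.015,-.03,.026)]: print(q,wp(np.array([.486,-.142,0])+B.apply(q)).round(1))
E
```

```text
time_s: 3.75
position: [0.486, -0.1437, 0.1008]
tcp_rot: [180.0, -0.0, 26.8]
wrist_force: [-0.1, 0.1, -0.2]
grip_width: 0.0856
gripper_force: 0.0
3.75 [ 0.48595332 -0.14367283  0.1008376 ] [ 1.79975531e+02 -2.47149958e-02  2.68379186e+01]
(0, 0, 0.07) [274.2 241.1]
(0.016, 0.016, 0.07) [245.7 215.1]
(0.016, -0.016, 0.07) [302.4 214.8]
(0.015, 0.03, 0.026) [231.5 196.1]
(0.015, -0.03, 0.026) [317.6 195.8]
```

View pics/w2.png

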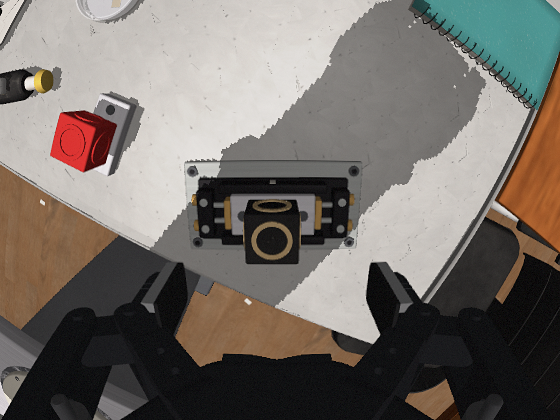

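The cube ring is at (272,241), about 2 mm to the left of the finger midline (~275). I'll correct, descend and then close.

```bash
python3 -m creep '[{"dp":[0.08,-0.1,0.5],"dr":[0,0,0.0],"jaw":1},{"dp":[0.08,-0.2,1.5],"dr":[0,0,-0.1],"jaw":1},{"dp":[0.08,-0.2,2.5],"dr":[0,0,-0.1],"jaw":1},{"dp":[0.08,-0.2,3.5],"dr":[0,0,-0.1],"jaw":1},{"dp":[0.08,-0.2,4.5],"dr":[0,0,-0.1],"jaw":1},{"dp":[0.08,-0.2,5.4],"dr":[0,0,-0.1],"jaw":1},{"dp":[0.08,-0.2,6.2],"dr":[0,0,-0.1],"jaw":1},{"dp":[0.08,-0.2,6.6],"dr":[0,0,-0.1],"jaw":1},{"dp":[0.08,-0.2,6.7],"dr":[0,0,-0.1],"jaw":0.8},{"dp":[0.08,-0.2,6.7],"dr":[0,0,-0.1],"jaw":0.6}]' 30
python3 -m creep '[{"dp":[0,0,0],"dr":[0,0,0],"jaw":0.5},{"dp":[0,0,0],"dr":[0,0,0],"jaw":0.45},{"dp":[0,0,0],"dr":[0,0,0],"jaw":0.42},{"dp":[0,0,0],"dr":[0,0,0],"jaw":0.4},{"dp":[0,0,0],"dr":[0,0,0],"jaw":0.3},{"dp":[0,0,0],"dr":[0,0,0],"jaw":0.2},{"dp":[0,0,0],"dr":[0,0,0],"jaw":0.1},{"dp":[0,0,0],"dr":[0,0,0],"jaw":0},{"dp":[0,0,0],"dr":[0,0,0],"jaw":0},{"dp":[0,0,0],"dr":[0,0,0],"jaw":0}]' 30
python3 -c "
from cell import r
s=r.read_state();print(s['position'],s['tcp_rot'],s['moment'])"
```

```text
time_s: 4.63
position: [0.4854, -0.1412, 0.0331]
tcp_rot: [-180.0, 0.0, 27.0]
wrist_force: [0.2, 0.2, 0.4]
grip_width: 0.0636
gripper_force: 0.0
time_s: 5.47
position: [0.4857, -0.1411, 0.0337]
tcp_rot: [180.0, -0.0, 27.0]
wrist_force: [-1.3, 1.1, 4.7]
grip_width: 0.0316
gripper_force: 30.6
[ 0.48568658 -0.14110513  0.03368632] [ 1.79988423e+02 -2.46111582e-02  2.69632771e+01] [ 0.32397244  0.29795731 -0.04957563]
```

Gripped and centred. I'll firm the grip, then make the first rock: left, with the left end kept near the floor.

```bash
python3 -m creep '[{"dp":[0,0,0],"dr":[0,0,0],"jaw":0},{"dp":[0,0,0],"dr":[0,0,0],"jaw":0},{"dp":[0,0,0],"dr":[0,0,0],"jaw":0}]' 110
python3 -m creep '[{"dp":[0,-0.036,-0.07],"dr":[-1.4,0,0],"jaw":0},{"dp":[0,-0.072,-0.143],"dr":[-2.8,0,0],"jaw":0},{"dp":[0,-0.108,-0.211],"dr":[-4.2,0,0],"jaw":0},{"dp":[0,-0.143,-0.278],"dr":[-5.6,0,0],"jaw":0},{"dp":[0,-0.179,-0.339],"dr":[-7,0,0],"jaw":0}]'
```

```text
time_s: 5.72
position: [0.4858, -0.1411, 0.0339]
tcp_rot: [180.0, -0.0, 27.0]
wrist_force: [-1.9, 1.7, 6.7]
grip_width: 0.0309
gripper_force: 108.4
time_s: 6.13
position: [0.4846, -0.1389, 0.0371]
tcp_rot: [173.0, -0.1, 27.0]
wrist_force: [-2.4, 4.4, 7.7]
grip_width: 0.0309
gripper_force: 110.4
```

```bash
python3 -m creep '[{"dp":[0,0.039,-0.027],"dr":[1.4,0,0],"jaw":0},{"dp":[0,0.079,-0.054],"dr":[2.8,0,0],"jaw":0},{"dp":[0,0.118,-0.079],"dr":[4.2,0,0],"jaw":0},{"dp":[0,0.157,-0.104],"dr":[5.6,0,0],"jaw":0},{"dp":[0,0.196,-0.128],"dr":[7,0,0],"jaw":0},{"dp":[0,0.235,-0.151],"dr":[8.4,0,0],"jaw":0},{"dp":[0,0.274,-0.173],"dr":[9.8,0,0],"jaw":0},{"dp":[0,0.313,-0.194],"dr":[11.2,0,0],"jaw":0},{"dp":[0,0.352,-0.215],"dr":[12.6,0,0],"jaw":0},{"dp":[0,0.390,-0.234],"dr":[14,0,0],"jaw":0}]'
python3 - <<'E'
from cell import r
import cv2,numpy as np
s=r.camera("side")
w=r.camera("wrist")
a=cv2.resize(s["pixels"][210:300,155:255,::-1],(500,450),interpolation=cv2.INTER_CUBIC)
b=cv2.resize(w["pixels"][150:350,210:342,::-1],(297,450))
cv2.imwrite("pics/r1.png",np.hstack([a,b]))
E
```

```text
time_s: 6.97
position: [0.4865, -0.143, 0.0397]
tcp_rot: [-172.9, -0.0, 27.0]
wrist_force: [-0.6, 0.4, 3.0]
grip_width: 0.0308
gripper_force: 110.1
```

View pics/r1.png

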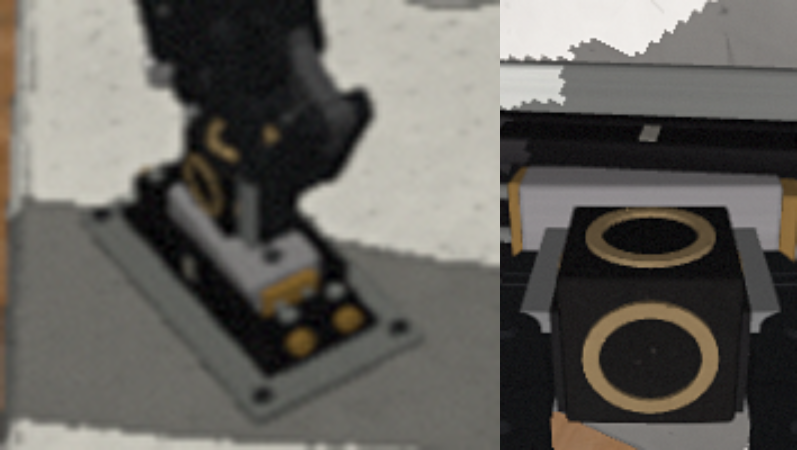

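The block rocks with the gripper, with its left end raised above the rim, and the base stays on its plate. Continuing with left, right and left.

```bash
python3 -m creep '[{"dp":[0,-0.039,-0.027],"dr":[-1.4,0,0],"jaw":0},{"dp":[0,-0.079,-0.054],"dr":[-2.8,0,0],"jaw":0},{"dp":[0,-0.118,-0.079],"dr":[-4.2,0,0],"jaw":0},{"dp":[0,-0.157,-0.104],"dr":[-5.6,0,0],"jaw":0},{"dp":[0,-0.196,-0.128],"dr":[-7,0,0],"jaw":0},{"dp":[0,-0.235,-0.151],"dr":[-8.4,0,0],"jaw":0},{"dp":[0,-0.274,-0.173],"dr":[-9.8,0,0],"jaw":0},{"dp":[0,-0.313,-0.194],"dr":[-11.2,0,0],"jaw":0},{"dp":[0,-0.352,-0.215],"dr":[-12.6,0,0],"jaw":0},{"dp":[0,-0.390,-0.234],"dr":[-14,0,0],"jaw":0}]'
python3 -m creep '[{"dp":[0,0.039,-0.027],"dr":[1.4,0,0],"jaw":0},{"dp":[0,0.079,-0.054],"dr":[2.8,0,0],"jaw":0},{"dp":[0,0.118,-0.079],"dr":[4.2,0,0],"jaw":0},{"dp":[0,0.157,-0.104],"dr":[5.6,0,0],"jaw":0},{"dp":[0,0.196,-0.128],"dr":[7,0,0],"jaw":0},{"dp":[0,0.235,-0.151],"dr":[8.4,0,0],"jaw":0},{"dp":[0,0.274,-0.173],"dr":[9.8,0,0],"jaw":0},{"dp":[0,0.313,-0.194],"dr":[11.2,0,0],"jaw":0},{"dp":[0,0.352,-0.215],"dr":[12.6,0,0],"jaw":0},{"dp":[0,0.390,-0.234],"dr":[14,0,0],"jaw":0}]'
```

```text
time_s: 7.9
position: [0.4846, -0.1395, 0.0425]
tcp_rot: [172.9, 0.0, 27.0]
wrist_force: [-1.6, 0.8, 1.7]
grip_width: 0.0307
gripper_force: 110.1
time_s: 8.73
position: [0.4881, -0.1449, 0.0495]
tcp_rot: [-173.4, -0.1, 26.9]
wrist_force: [-8.2, -5.1, 30.9]
grip_width: 0.0305
gripper_force: 115.7
```

The upward force of 31 N on the tool means the right end, after rising past 13 mm, has come down on top of its pad. So that end is out. I'll ease up while levelling.

```bash
python3 -m creep '[{"dp":[0,-0.030,-0.099],"dr":[-0.7,0,0],"jaw":0},{"dp":[0,-0.060,-0.198],"dr":[-1.4,0,0],"jaw":0},{"dp":[0,-0.090,-0.297],"dr":[-2.1,0,0],"jaw":0},{"dp":[0,-0.121,-0.396],"dr":[-2.8,0,0],"jaw":0},{"dp":[0,-0.151,-0.494],"dr":[-3.5,0,0],"jaw":0}]'
python3 - <<'E'
from cell import r
import cv2,numpy as np
s=r.camera("side")
w=r.camera("wrist")
a=cv2.resize(s["pixels"][210:300,155:255,::-1],(450,405),interpolation=cv2.INTER_CUBIC)
b=cv2.resize(w["pixels"][150:350,190:362,::-1],(348,405))
cv2.imwrite("pics/r2.png",np.hstack([a,b]))
E
```

```text
time_s: 9.15
position: [0.4858, -0.1419, 0.0498]
tcp_rot: [-176.5, 0.0, 27.0]
wrist_force: [-0.1, -0.7, -2.3]
grip_width: 0.0309
gripper_force: 111.6
```

View pics/r2.png

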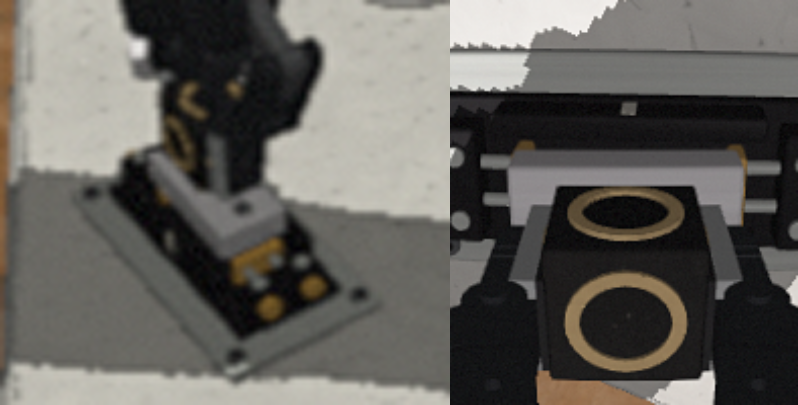

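The picture shows both brass pads sprung in below the block, and the force equals the weight (-2.3 N), so it is free. Now level it and lift to about 15 mm above the rim.

```bash
python3 -m creep '[{"dp":[0,-0.02,-0.16],"dr":[-0.4,0,0],"jaw":0},{"dp":[0,-0.04,-0.32],"dr":[-0.9,0,0],"jaw":0},{"dp":[0,-0.065,-0.5],"dr":[-1.4,0,0],"jaw":0},{"dp":[0,-0.09,-0.68],"dr":[-1.9,0,0],"jaw":0},{"dp":[0,-0.115,-0.86],"dr":[-2.4,0,0],"jaw":0},{"dp":[0,-0.14,-1.03],"dr":[-2.9,0,0],"jaw":0},{"dp":[0,-0.158,-1.17],"dr":[-3.3,0,0],"jaw":0},{"dp":[0,-0.168,-1.275],"dr":[-3.5,0,0],"jaw":0},{"dp":[0,-0.168,-1.275],"dr":[-3.5,0,0],"jaw":0},{"dp":[0,-0.168,-1.275],"dr":[-3.5,0,0],"jaw":0}]'
python3 - <<'E'
from cell import r
from h import *
from scipy.spatial.transform import Rotation as R
st=r.read_state();p=r.camera("wrist");s=r.camera("side");print(st["position"],st["tcp_rot"],st["qvel"])
K=p["camera_matrix"]
a=cv2.resize(s["pixels"][200:290,155:255,::-1],(350,315),interpolation=cv2.INTER_CUBIC)
b=cv2.resize(p["pixels"][150:360,180:372,::-1],(384,420)); A=np.zeros((420,350,3),np.uint8);A[:315]=a
cv2.imwrite("pics/r3.png",np.hstack([A,b]))
Rt=R.from_euler('xyz',st["tcp_rot"],degrees=True);M=p["mount"]
def wp(q):
    c=np.linalg.inv(M)@np.append(q,1);c=c[:3]
    th=np.arctan2(np.hypot(c[0],c[1]),c[2]);e=c[:2]/np.hypot(*c[:2])*th
    return K[:2,:2]@e+K[:2,2]
# tool-frame predictions if unslipped: cube centre at tool z -.0203
for n,q in dict(ring=(0,0,-.0363),cfl=(.016,-.016,-.0363),cfr=(.016,.016,-.0363),bfl=(.015,-.03,.0077),bfr=(.015,.03,.0077)).items():
    u=wp(np.array(q)); print(n,u.round(1),"in view",((u-[180,150])*2+[350,0]).round())
E
```

```text
time_s: 10.08
position: [0.4856, -0.1411, 0.0631]
tcp_rot: [180.0, -0.0, 27.0]
wrist_force: [0.5, -0.5, -2.8]
grip_width: 0.0309
gripper_force: 111.6
[ 0.48555737 -0.14111578  0.0630631 ] [ 1.79995408e+02 -6.88504594e-03  2.69652720e+01] [-0.09359312  0.32414443 -0.00239703  0.02941287  0.15839049  0.01246546]
ring [276.9 309.9] in view [544. 320.]
cfl [234.1 274.8] in view [458. 250.]
cfr [319.6 274.7] in view [629. 249.]
bfl [217.2 233.1] in view [424. 166.]
bfr [336.4 233. ] in view [663. 166.]
```

View pics/r3.png

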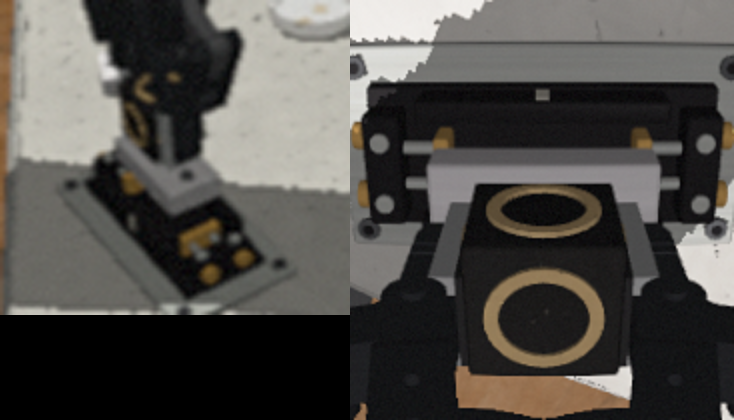

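The block is level and unslipped (ring at (544,318), predicted (544,320)), and its underside is about 15 mm above the rim. I'll hold briefly and hand in.

```bash
python3 -m creep '[{"dp":[0,0,0],"dr":[0,0,0],"jaw":0},{"dp":[0,0,0],"dr":[0,0,0],"jaw":0},{"dp":[0,0,0],"dr":[0,0,0],"jaw":0},{"dp":[0,0,0],"dr":[0,0,0],"jaw":0}]'; python3 -c "
from cell import r
print(r.job_done())"
```

```text
time_s: 10.52
position: [0.4855, -0.1412, 0.0629]
tcp_rot: [-180.0, 0.0, 27.0]
wrist_force: [0.1, 0.2, -1.5]
grip_width: 0.0304
gripper_force: 111.6
the job is handed in; nothing more can be done
None
```

The block is out and handed in at 10.5 s: rocked left, right, left, right at about 7° each way, and now held level and at rest about 15 mm above the base rim. The base looked seated in every check picture; on the last swing the right end came down on its spring pad with about 31 N before I lifted it clear.

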